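Push the jammed coupler insert out of the hearing aid test box

ROBOT

A 6-joint arm with a two-finger parallel gripper is mounted at the origin on the work surface. World frame = base frame: x ahead of the robot, y to its left, z up, the work surface at z = 0. Lengths are in m, angles in rad, forces in N, time in s.
With the tool pointing down it reaches from about 0.35 to 0.775 m from the base axis. Payload 5.5 kg.
Tool frame: the origin (TCP) lies midway between the tips of the shut fingers; the grasp point (between the pads) lies 19 mm behind it; z points along the fingers, y is the line along which they close (so a half turn about z gives the same grasp; the last joint's range is limited). The gripper opens to 85 mm and grips with 20 to 120 N. Pads are 22 mm wide; open, the fingers measure 114 mm over their backs; the gripper's body (76 mm by 85 mm) begins 54 mm behind the grasp point. The pads swing forward as they close: fully open they stand 13 mm farther back than shut.
Start: joints at [1.113, 0.313, 0.046, 1.304, 0, 1.431], TCP at [0.18, 0.546, 0.231] pointing down, gripper open.
Joint ranges: [-2.76, 2.76], [-0.86, 1.69], [-1.03, 1.26], [-2.2, 2.34], [-1.47, 1.5], [-3.14, 3.14]. Speed limits (rad/s): [2.57, 2.57, 3.14, 3.14, 3.14, 3.14].

INTERFACE

Orientations are given as a unit quaternion [x, y, z, w].
In Python, from bench import r gives the robot as it stands.
- The arm moves only by the tool apply_moves, never from a script. Its argument "plan" is a list of rows, each an object with "slide": the shift along the tool's x, y, z in cm, a list of three; "yaw": the turn about the tool's z in degrees; "claw": the opening, from -1 (shut) to 1 (fully open). In form: [{"slide": [x, y, z], "yaw": yaw, "claw": claw}, ...]. A call has 1 to 20 rows; each row shifts and turns the commanded pose from where the row before left it, along the tool's axes as they then stand; what a row does not reach is not made up. A row lasts 1/8 s, in which the tool goes at most 62.5 mm and 10.7 degrees, less where a joint would pass 70% of its speed; a pose out of reach is approached as far as the arm can. A call is refused whole if a number of a shift passes 6.25 or a number of a turn 10.7, either way. A call with a gripper value outside its range is refused whole. The fingers move at their own pace and stop on an object; the grip force is fixed at half the most. Time passes only in rows, so rows that do not move let the fingers close. It gives the time, the measured TCP pose, the force, the opening and the grip force at its end, in the units of the state.
- r.read_state(): the state, without advancing time (a new reading comes with each control period).
- r.snapshot(name): name is "scene" or "top" or "wrist"; returns a dict with "color" (420x560x3 uint8, red, green, blue), "z_map" (420x560 float32, m along the optical axis (not along the pixel's ray), 0 where there is no reading), "mtx" (3x3 intrinsics, pixels), "xyz" and "orientation" of the camera in the world. Camera axes: x right, y down, z forward; pixel columns grow to the right and rows downward; lengths in m; the calibration is good to about 2 mm. The wrist camera is an equidistant fisheye: a pixel r from the principal point sees the ray r / f radians off the axis. A picture is of the moment at which its call begins.
- r.finish_job(): hands the job in; it is judged then, once.
The state is a dict: "clock": time; "q": joint angles; "qd": joint speeds; "effort": joint torques, N m; "tcp_pos": TCP position; "orientation": TCP orientation; "ft_force": force on the tool from outside, world axes, zero at the start; "wrist_torque": the same for the moment, N m; "gripper_width": opening from 0.0 (shut) to 1.0 (fully open); "gripper_force": force on a finger pad.
Only numpy, scipy, OpenCV 4.12 (cv2) and the standard library are available. Lean on these libraries where they do the work, as an engineer would, in place of code of your own. Each camera call takes 0.05 s, during which the arm holds its last target. There are 200 camera calls.

TASK

The beige insert has jammed in the bay of the steel test box and its pull tab has snapped off. Take the orange-handled push tool, poke it through the access hole in the back of the box and push the insert all the way out of the bay, leaving it upright on the desk just in front of the bay's mouth; then lay the tool back down on its blue mat. Leave the other things on the desk where they are.

Things in the scene. Friction and masses are not known exactly. Their poses are not given: they have to be found in the camera images.
- testbox: Steel test box, fixed, 84 mm long (x), y -45 to +80 mm, 66 mm high (rocker switch on top to 76). Origin on the desk under the bay's axis. Bay along x: 59 wide, 60 high, centred on y = 0; floor is the desktop, roof a clear window. Rear wall (x -45 to -37 mm) has the hole; the mouth is open at x = +39. +x points to the robot's left within 20 deg. Desk clear 120 mm before the mouth.
- hole (a point): Centre of the square access hole (30 by 30 mm, black rim) on the outer face of the rear wall, 32 mm above the desk; the wall is 8 mm thick. Same axes as the test box: +x points into the hole, the way to push.
- mouth (a point): Centre of the bay's open mouth, 84 mm along +x from the hole, 32 mm above the desk. Same axes as the test box.
- insert: Beige plastic block 70 (x) by 56 by 56 mm high, 0.2 kg, standing loose on the desktop in the bay, back 0 to 5 mm from the rear wall, front just inside the mouth. Origin: centre of its underside; axes as the test box. Sprung side pads grip it: about 6 to 15 N to push for the first 40 mm, then little. Wholly out when its origin is over 74 mm along +x from the box's origin.
- pusher: Push tool, 0.12 kg, lying on the mat: orange handle, a square bar 90 by 26 by 26 mm, with a steel rod 12 mm thick, 110 mm long, from its +x end on the handle's axis. Origin: middle of the handle's underside; x towards the tip, z up; axis 13 mm above the origin. Balances 17 mm from the origin towards the tip.
- tip (a point): Flat end of the push tool's rod, 155 mm along the tool's x from its origin, 13 mm above its underside. Same axes as the tool.
- mat: Blue mat fixed on the desk, 260 (x) by 140 (y) mm, 3 mm thick, the tool's place. Origin at the centre of its underside.
- jar: Bystander: white drying jar standing on the desk, 64 mm wide, 75 mm high. Origin at the centre of its underside.
- otoscope: Bystander: chrome otoscope with black head lying on the desk, 150 mm long, 30 mm high. Origin under its middle.
- aid: Bystander: beige curved behind-the-ear hearing aid lying on the desk, about 50 mm long, 14 mm high. Origin on the desk near the middle of its curve.
- mold: Bystander: grey ear mold on the desk, about 45 mm long, 16 mm high. Origin at the centre of its underside.
Not all that is in view belongs to the job. Of the things shaped like the pusher, the orange one is meant.

How it is judged:
By the outcome, as a careful person would: the job done as asked, in the order asked, and still so for the second after the job is handed in, with the robot touching nothing.
It also fails if it takes over 50 s, if anything falls off the work surface, if the arm or the gripper's body presses on something with over 40 N, if the wrist force passes 120 N, or if a joint passes its speed limit or range.

## Working session

There is one attempt and no reset: what is moved stays moved. The work goes in short steps, Python scripts to look and compute and a tool call to move; the robot and the scene stay as the last step left them, time stands still between calls to the robot, and variables do not carry over. Pictures are saved under pics/ and viewed, at most 10 in all, crops included, and the job is handed in when it is done.

Besides the shell and the picture viewer there is one more tool, called as name([rows], argument=value, ...), one row to a line, values as JSON. apply_moves: Moves the arm, as the interface text tells. Its arguments: {"type":"object","properties":{"plan":{"type":"array","items":{"type":"object","properties":{"slide":{"type":"array","items":{"type":"number"}},"yaw":{"type":"number"},"claw":{"type":"number"}}}}},"required":["plan"]}

```bash
ls; mkdir -p pics; cat > h.py <<'E'
import numpy as np, cv2, pickle
from scipy.spatial.transform import Rotation as R
from bench import r
def save(s,n): cv2.imwrite(f'pics/{n}.png', s['color'][:,:,::-1])
def cloud(s):
    h,w=s['z_map'].shape; v,u=np.mgrid[:h,:w]; K=s['mtx']
    z=s['z_map']; p=np.dstack([(u-K[0,2])/K[0,0]*z,(v-K[1,2])/K[1,1]*z,z])
    return p@R.from_quat(s['orientation']).as_matrix().T+s['xyz']
def ray(s,u,v,zp):
    K=s['mtx']; d=R.from_quat(s['orientation']).as_matrix()@np.array([(u-K[0,2])/K[0,0],(v-K[1,2])/K[1,1],1]); c=np.array(s['xyz'])
    return c+d*(zp-c[2])/d[2]
E
python3 - <<'E'
from h import *
st=r.read_state(); print(st)
for n in ['scene','top']:
    s=r.snapshot(n); save(s,n+'0'); pickle.dump(s,open(n+'0.pkl','wb')); print(n,s['mtx'],s['xyz'],s['orientation'])
E
```

```text
pics
{'clock': 0.0, 'q': array([ 1.11339704e+00,  3.14014703e-01,  4.49602193e-02,  1.30357170e+00,
       -5.15229013e-06,  1.43122030e+00]), 'qd': array([ 0.00026901, -0.0008614 ,  0.00080697, -0.0020636 , -0.00015247,
       -0.00180049]), 'effort': array([-3.53822670e-04, -4.80627394e+01,  2.98533189e+01,  1.93248794e-02,
       -1.38367268e-04, -8.68980322e-06]), 'tcp_pos': array([0.17945818, 0.54574321, 0.23039305]), 'orientation': array([ 1.58243573e-01,  9.87399683e-01, -8.75231394e-04, -2.66595839e-04]), 'ft_force': array([0.4800125 , 0.21904254, 0.11009859]), 'wrist_torque': array([ 0.01440454, -0.02499769, -0.04540175]), 'gripper_force': 0.0, 'gripper_width': 1.0048527040985828}
scene [[443.39223347   0.         272.45544885]
 [  0.         443.39223347 215.96655841]
 [  0.           0.           1.        ]] [1.10540877 0.65402721 1.35208318] [ 0.29521242  0.90238052 -0.2960424  -0.10448882]
top [[544.2263398    0.         282.3685285 ]
 [  0.         544.2263398  206.78646329]
 [  0.           0.           1.        ]] [ 0.27741551 -0.1059622   1.57500321] [ 0.7093766  -0.69876437  0.0685888  -0.06171522]
```

View pics/scene0.png

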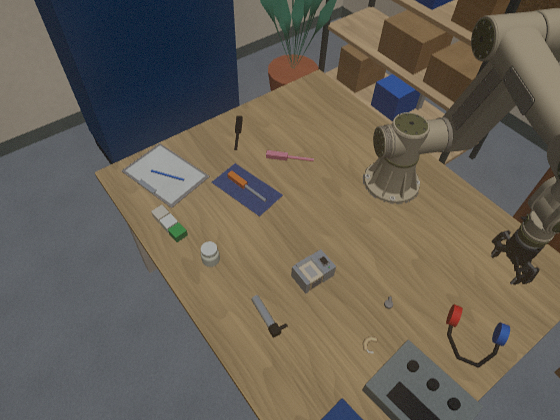

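View pics/top0.png

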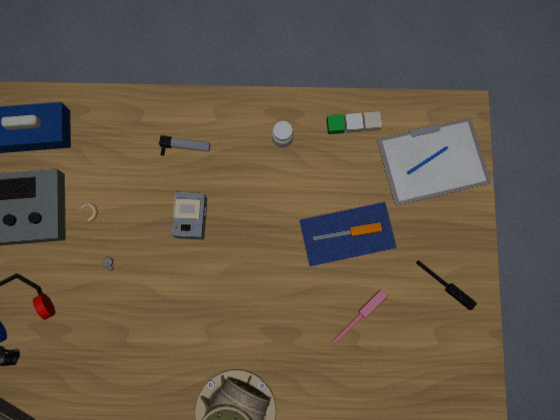

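The top view shows the tool on the mat, with the handle at (366,230) and the rod tip at (314,238) pointing left (+y). The box is at (190,215), the jar at (283,133) and the otoscope at (185,144). In the scene view the tool is at (245,185) and the box at (313,270).

```bash
cat > m.py <<'E'
from h import *
for n in ['top','scene']:
    s=pickle.load(open(n+'0.pkl','rb')); P=cloud(s); hsv=cv2.cvtColor(s['color'],cv2.COLOR_RGB2HSV); H,S,V=cv2.split(hsv)
    on=(P[...,0]>.2)&(P[...,0]<1)&(np.abs(P[...,1])<.6)&(s['z_map']>0)
    desk=on&(H>8)&(H<25)&(S>60)&(P[...,2]<.01); print(n,'desk z',np.median(P[desk][:,2]))
    mo=(on&(H>5)&(H<16)&(S>200)&(V>120)&(P[...,2]>.012)).astype(np.uint8)
    k,l,st,c=cv2.connectedComponentsWithStats(mo)
    for i in range(1,k):
        if st[i,4]>40:
            q=P[l==i]; q=q[q[:,2]>np.median(q[:,2])-.004]
            print('orange',st[i],cv2.minAreaRect((q[:,:2]*1000).astype(np.float32)),np.median(q[:,2]),q.mean(0))
    mm=(on&(H>105)&(H<130)&(S>120)&(V<140)&(P[...,1]<.05)&(P[...,0]<.75)).astype(np.uint8)
    k,l,st,c=cv2.connectedComponentsWithStats(mm); i=1+np.argmax(st[1:,4]); q=P[l==i]
    print('mat',st[i],cv2.minAreaRect((q[:,:2]*1000).astype(np.float32)),np.median(q[:,2]))
    # rod: non-blue pixels inside mat hull
    hull=np.zeros_like(mm); cv2.fillConvexPoly(hull,cv2.convexHull(np.argwhere(l==i)[:,::-1].astype(np.int32)),1)
    rod=(hull>0)&(mm==0)&(S<90)&(V>90); q=P[rod]; print('rod',len(q),np.median(q[:,2])); 
    if len(q):
        vx=cv2.fitLine((q[:,:2]*1000).astype(np.float32),cv2.DIST_HUBER,0,.01,.01).ravel(); print(' line',vx); t=(q[:,:2]*1000-vx[2:])@vx[:2]
        print(' ends',vx[2:]+vx[:2]*t.min(),vx[2:]+vx[:2]*t.max())
    b=on&(P[...,2]>.05)&(P[...,2]<.072)&(P[...,1]>-.05)&(P[...,1]<.4)&(P[...,0]<.7)&(P[...,0]>.3)
    k,l,st,c=cv2.connectedComponentsWithStats(b.astype(np.uint8))
    for i in range(1,k):
        if st[i,4]>60:
            q=P[(l==i)]; q=q[q[:,2]>.060]
            if len(q): print('box',st[i],cv2.minAreaRect((q[:,:2]*1000).astype(np.float32)),np.median(q[:,2]))
    # box incl all px >0.04 footprint
    q=P[on&(P[...,2]>.071)&(P[...,2]<.085)&(P[...,0]<.7)&(P[...,0]>.3)&(P[...,1]>0)]; print('switch',len(q),q.mean(0) if len(q) else '')
E
python3 m.py; python3 - <<'E'
import cv2
a=cv2.imread('pics/top0.png')[180:250,165:225]; b=cv2.imread('pics/scene0.png')[240:300,280:345]
a=cv2.resize(a,(400,467),interpolation=cv2.INTER_CUBIC); b=cv2.resize(b,(400,467),interpolation=cv2.INTER_CUBIC)
cv2.imwrite('pics/box0.png',cv2.hconcat([a,b]))
E
```

```text
top desk z 0.001178331297392643
mat [ 300  203   96   63 3505] ((495.2322082519531, -309.7645263671875), (137.01278686523438, 257.5444030761719), 12.895864486694336) 0.0038979130759058123
rod 140 0.02169586219672681
 line [ 1.8518154e-01 -9.8270434e-01  4.8771533e+02 -2.6229886e+02]
 ends [452.05374466 -73.05323447] [ 521.02900021 -439.0847617 ]
box [ 172  192   34   46 1215] ((535.243896484375, 146.46290588378906), (85.15182495117188, 125.81001281738281), 87.51689147949219) 0.06686086922293843
switch 347 [0.52848582 0.30375086 0.07408366]
scene desk z 0.000861326933780715
mat [158 173  10   3  10] ((734.404052734375, -564.8909912109375), (7.31888484954834, 38.71875762939453), 38.23851776123047) 0.013174643215664084
rod 3 0.009280575424676751
 line [ 2.6684994e-01 -9.6373808e-01  7.3275171e+02 -5.6861963e+02]
 ends [ 729.84506199 -558.12216934] [ 735.34166677 -577.97335407]
box [292 249  44  37 838] ((535.8449096679688, 143.82183837890625), (86.5074462890625, 127.1683120727539), 87.9102783203125) 0.0665422702231857
switch 188 [0.51905692 0.35835574 0.07410501]
```

View pics/box0.png

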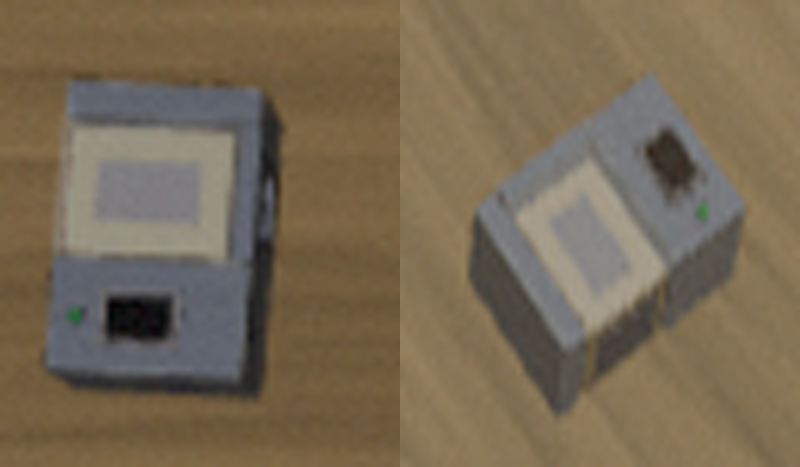

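The crop shows the box turned slightly, with the switch side toward the robot, the mouth to the left (world +y), and the black hole rim on the rear face. The window shows the beige insert. I still need to fix the orange mask.

```bash
cat > m2.py <<'E'
from h import *
for n,(u0,v0,u1,v1),hp in [('top',(295,200,400,268),(366,230)),('scene',(205,155,290,220),(240,182))]:
    s=pickle.load(open(n+'0.pkl','rb')); P=cloud(s); H,S,V=cv2.split(cv2.cvtColor(s['color'],cv2.COLOR_RGB2HSV))
    print(n,'hsv handle',H[hp[1],hp[0]],S[hp[1],hp[0]],V[hp[1],hp[0]])
    roi=np.zeros(H.shape,bool); roi[v0:v1,u0:u1]=1
    o=roi&(H<20)&(S>170)&(V>100); q=P[o]; print('orange',o.sum(),'z',np.percentile(q[:,2],[10,50,90]))
    top=q[q[:,2]>.02]; print(' rect',cv2.minAreaRect((top[:,:2]*1000).astype(np.float32)))
    px=np.argwhere(o)[:,::-1].astype(np.float32); rc=cv2.minAreaRect(px); print(' px',rc, 'ray z=.029',ray(s,*rc[0],.029)); o8=o
    b=roi&(H>108)&(H<128)&(S>120); print(' mat hsv z',np.median(P[b][:,2]))
    hull=cv2.convexHull(np.argwhere(b)[:,::-1].astype(np.int32)); m=np.zeros(H.shape,np.uint8); cv2.fillConvexPoly(m,hull,1); m=cv2.erode(m,np.ones((5,5)))
    rod=(m>0)&(S<110)&(V>80)&~cv2.dilate(o.astype(np.uint8),np.ones((3,3))).astype(bool); p=np.argwhere(rod)[:,::-1]
    w=np.array([ray(s,u,v,.022) for u,v in p])[:,:2]*1000
    f=cv2.fitLine(w.astype(np.float32),cv2.DIST_HUBER,0,.01,.01).ravel(); f=f if f[1]>0 else f*np.array([-1,-1,1,1]); t=(w-f[2:])@f[:2]
    print(' rod',len(p),'z',np.median(P[rod][:,2]),f,'ends',f[2:]+f[:2]*t.min(),f[2:]+f[:2]*t.max(),'ang',np.degrees(np.arctan2(f[1],f[0])))
    # box top edges
    b=(P[...,2]>.060)&(P[...,2]<.072)&(P[...,0]>.42)&(P[...,0]<.64)&(P[...,1]>.07)&(P[...,1]<.23); q=P[b][:,:2]*1000
    for a in [85,86,87,88,89,90]:
        e=np.array([np.cos(np.radians(a)),np.sin(np.radians(a))]); g=np.array([-e[1],e[0]])
        print('  ang',a,np.ptp(q@e).round(1),np.ptp(q@g).round(1), ((q@e).min()+(q@e).max())/2*e+((q@g).min()+(q@g).max())/2*g)
E
python3 m2.py
```

```text
top hsv handle 17 243 155
orange 266 z [0.02481987 0.02920249 0.03433485]
 rect ((505.92626953125, -359.2611389160156), (24.636945724487305, 88.48060607910156), 10.588724136352539)
 px ((365.729736328125, 228.87840270996094), (8.877545356750488, 30.742610931396484), 80.53767395019531) ray z=.029 [ 0.50541154 -0.35940915  0.029     ]
 mat hsv z 0.003918819755567737
 rod 166 z 0.020853165711169797 [-1.85791850e-01  9.82589126e-01  4.87283112e+02 -2.60129456e+02] ends [ 497.30810958 -313.14821836] [ 477.40401177 -207.88229818] ang 100.70730246863668
  ang 85 90.1 128.3 [535.40885603 146.46338705]
  ang 86 88.1 127.1 [535.34749119 146.45265335]
  ang 87 86.0 125.9 [535.28613153 146.4398059 ]
  ang 88 85.3 125.8 [535.22280738 146.22779402]
  ang 89 86.2 125.7 [535.19618636 145.98516723]
  ang 90 87.5 125.8 [535.13903728 145.99703343]
scene hsv handle 14 174 166
orange 103 z [0.02322045 0.02916539 0.03435318]
 rect ((508.4939270019531, -358.1052551269531), (23.71843910217285, 84.65644073486328), 9.988334655761719)
 px ((236.67568969726562, 178.94593811035156), (19.85079574584961, 6.911017894744873), 36.02737045288086) ray z=.029 [ 0.51280363 -0.35444057  0.029     ]
 mat hsv z nan
  return _methods._mean(a, axis=axis, dtype=dtype,
  ret = ret.dtype.type(ret / rcount)
Traceback (most recent call last):
  File "m2.py", line 10, in <module>
    hull=cv2.convexHull(np.argwhere(b)[:,::-1].astype(np.int32)); m=np.zeros(H.shape,np.uint8); cv2.fillConvexPoly(m,hull,1); m=cv2.erode(m,np.ones((5,5)))
                                                                                                ~~~~~~~~~~~~~~~~~~^^^^^^^^^^
cv2.error: OpenCV(4.12.0) /io/opencv/modules/imgproc/src/drawing.cpp:2404: error: (-215:Assertion failed) points.checkVector(2, CV_32S) >= 0 in function 'fillConvexPoly'
```

```bash
cat >> h.py <<'E'
def plan(pos,psi,n,yawfirst=True):
    """shift needed (tool axes after yaw, cm) and yaw (deg) to TCP pos (m), tool-x azimuth psi (deg)"""
    st=r.read_state(); M=R.from_quat(st['orientation']).as_matrix(); p0=np.degrees(np.arctan2(M[1,0],M[0,0]))
    d=(p0-psi+180)%360-180   # yaw about tool z (down)
    c,s=np.cos(np.radians(psi)),np.sin(np.radians(psi)); T=np.array([[c,s,0],[s,-c,0],[0,0,-1]]).T
    v=T.T@(np.array(pos)-st['tcp_pos'])*100
    print('yaw',d.round(2),'shift',v.round(2),'per row',(v/n).round(3),'q',st['q'].round(2))
def psi():
    M=R.from_quat(r.read_state()['orientation']).as_matrix(); return np.degrees(np.arctan2(M[1,0],M[0,0])),M
E
python3 -c "
from h import *
plan([.5,.10,.26],100.6,10)"
```

```text
yaw 61.19 shift [-49.71  23.3   -2.95] per row [-4.971  2.33  -0.295] q [ 1.11  0.31  0.05  1.3  -0.    1.43]
```

apply_moves([
  {"yaw": 10.2,"slide": [0,0,0],"claw": 1},
  {"yaw": 10.2,"slide": [0,0,0],"claw": 1},
  {"yaw": 10.2,"slide": [0,0,0],"claw": 1},
  {"yaw": 10.2,"slide": [0,0,0],"claw": 1},
  {"yaw": 10.2,"slide": [0,0,0],"claw": 1},
  {"yaw": 10.2,"slide": [0,0,0],"claw": 1},
  {"yaw": 0,"slide": [-4.97,2.33,-0.3],"claw": 1},
  {"yaw": 0,"slide": [-4.97,2.33,-0.3],"claw": 1},
  {"yaw": 0,"slide": [-4.97,2.33,-0.3],"claw": 1},
  {"yaw": 0,"slide": [-4.97,2.33,-0.3],"claw": 1},
  {"yaw": 0,"slide": [-4.97,2.33,-0.3],"claw": 1},
  {"yaw": 0,"slide": [-4.97,2.33,-0.3],"claw": 1},
  {"yaw": 0,"slide": [-4.97,2.33,-0.3],"claw": 1},
  {"yaw": 0,"slide": [-4.97,2.33,-0.3],"claw": 1},
  {"yaw": 0,"slide": [-4.97,2.33,-0.3],"claw": 1},
  {"yaw": 0,"slide": [-4.97,2.33,-0.3],"claw": 1},
  {"yaw": 0,"slide": [0,0,0],"claw": 1},
])

```text
clock: 2.22
tcp_pos: [0.5019, 0.0975, 0.2606]
orientation: [0.641, 0.768, -0.0, 0.0]
ft_force: [-0.2, 0.1, -0.8]
gripper_width: 1.002
gripper_force: 0.0
```

```bash
python3 -c "
from h import *
s=r.snapshot('wrist'); save(s,'w1'); pickle.dump(s,open('w1.pkl','wb')); print(s['mtx'],s['xyz'],R.from_quat(s['orientation']).as_matrix().round(3))
plan([.4913,-.28,.20],100.6,7)"
```

```text
[[325.1922621    0.         278.59075707]
 [  0.         325.1922621  209.28446897]
 [  0.           0.           1.        ]] [0.48818469 0.17844617 0.40385435] [[ 0.984  0.171  0.056]
 [ 0.18  -0.933 -0.311]
 [-0.     0.316 -0.949]]
yaw -0.21 shift [-37.09  -7.88   6.06] per row [-5.299 -1.126  0.865] q [ 0.04  0.18 -0.06  1.34  0.    1.43]
```

View pics/w1.png

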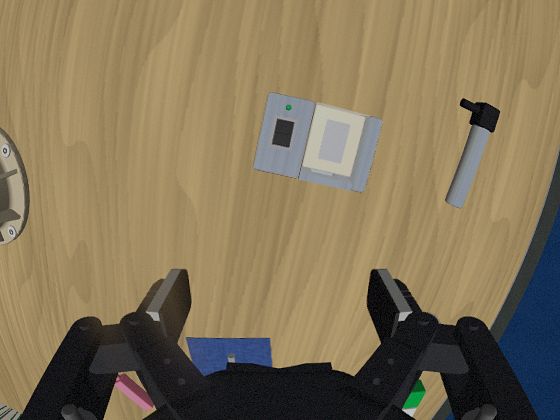

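The wrist view from above the box shows the box top with corners near (268,93), (382,120), (365,192) and (254,168). The otoscope is at (475,150) and the mat edge at (230,345). I'll fit the box top from this view.

```bash
cat >> h.py <<'E'
def wrays(s,uv):
    K=s['mtx']; d=(np.asarray(uv,float)-[K[0,2],K[1,2]])/K[0,0]; th=np.linalg.norm(d,axis=-1,keepdims=True)
    return np.concatenate([d/np.maximum(th,1e-9)*np.sin(th),np.cos(th)],-1)@R.from_quat(s['orientation']).as_matrix().T
def wray(s,uv,zp):
    d=wrays(s,uv); c=np.array(s['xyz']); return c+d*((zp-c[2])/d[...,2:])
def wcloud(s):
    h,w=s['z_map'].shape; v,u=np.mgrid[:h,:w]; uv=np.dstack([u,v]); d=wrays(s,uv); f=R.from_quat(s['orientation']).as_matrix()[:,2]
    return np.array(s['xyz'])+d*(s['z_map']/(d@f))[...,None]
def boxtop(s):
    P=wcloud(s); m=((P[...,2]>.060)&(P[...,2]<.0705)&(P[...,0]>.42)&(P[...,0]<.64)&(P[...,1]>.06)&(P[...,1]<.24)&(s['z_map']>0)).astype(np.uint8)
    m=cv2.morphologyEx(m,cv2.MORPH_CLOSE,np.ones((15,15))); m=cv2.morphologyEx(m,cv2.MORPH_OPEN,np.ones((5,5)))
    c=max(cv2.findContours(m,0,cv2.CHAIN_APPROX_NONE)[0],key=cv2.contourArea)[:,0]
    q=wray(s,c,.066)[:,:2]*1000; rc=cv2.minAreaRect(q.astype(np.float32))
    print('box z',np.median(P[m>0][:,2]),rc); 
    ctr=np.array(rc[0]); a=rc[2] if rc[1][0]<rc[1][1] else rc[2]-90
    for aa in (a,):
        b=np.radians(aa if aa>45 else aa+90 if rc[1][0]>rc[1][1] else aa); e=np.array([np.cos(b),np.sin(b)]); g=np.array([-e[1],e[0]])
    # robust: edges refined by median of side points
    t=(q-ctr)@e; w=(q-ctr)@g; S=[]
    for al,ac,L in ((t,w,42),(w,t,62.5)):
        for sg in (-1,1):
            k=(np.abs(al-sg*L)<6)&(np.abs(ac)<(45 if L==42 else 30)); pf=np.polyfit(ac[k],al[k],1); S.append((round(np.degrees(np.arctan(pf[0])),2),round(pf[1],2)))
    print(' ang e',np.degrees(b),'edges (slope deg, offset): -x,+x,-y,+y',S)
    c2=ctr+e*(S[0][1]+S[1][1])/2+g*(S[2][1]+S[3][1])/2
    print(' hole est',c2-42*e-17.5*g,'origin',c2+3*e-17.5*g)
    return m
E
python3 -c "
from h import *
s=pickle.load(open('w1.pkl','rb')); P=wcloud(s); print('desk',np.median(P[230:260,240:340,2]))
boxtop(s)"
```

```text
desk 0.0006876211489503792
box z 0.06664347600322573 ((535.7992553710938, 146.66976928710938), (84.53380584716797, 125.11315155029297), 88.30329895019531)
 ang e 88.30329895019533 edges (slope deg, offset): -x,+x,-y,+y [(np.float64(0.47), np.float64(-41.49)), (np.float64(-0.02), np.float64(41.3)), (np.float64(-0.29), np.float64(-61.62)), (np.float64(-1.3), np.float64(61.62))]
 hole est [552.0452049  104.07507304] origin [553.37759604 149.05534353]
```

apply_moves([
  {"yaw": -0.2,"slide": [-5.3,-1.12,0.87],"claw": 1},
  {"yaw": 0,"slide": [-5.3,-1.12,0.87],"claw": 1},
  {"yaw": 0,"slide": [-5.3,-1.12,0.87],"claw": 1},
  {"yaw": 0,"slide": [-5.3,-1.12,0.87],"claw": 1},
  {"yaw": 0,"slide": [-5.3,-1.12,0.87],"claw": 1},
  {"yaw": 0,"slide": [-5.3,-1.12,0.87],"claw": 1},
  {"yaw": 0,"slide": [-5.3,-1.12,0.87],"claw": 1},
  {"yaw": 0,"slide": [0,0,0],"claw": 1},
])

```text
clock: 3.28
tcp_pos: [0.4918, -0.2801, 0.1989]
orientation: [0.639, 0.77, -0.0, -0.001]
ft_force: [-0.1, -0.3, 0.3]
gripper_width: 1.008
gripper_force: 0.0
```

```bash
cat > m3.py <<'E'
from h import *
s=r.snapshot('wrist'); save(s,'w2'); pickle.dump(s,open('w2.pkl','wb')); P=wcloud(s); print(r.read_state()['tcp_pos'],psi()[0])
H,S,V=cv2.split(cv2.cvtColor(s['color'],cv2.COLOR_RGB2HSV)); z=P[...,2]
near=(P[...,0]>.4)&(P[...,0]<.6)&(P[...,1]>-.45)&(P[...,1]<-.17)&(s['z_map']>0)
o=near&(H>5)&(H<20)&(S>190)&(V>110)&(z>.024)&(z<.034); print('orange',o.sum(),np.median(z[o]))
q=wray(s,np.argwhere(o)[:,::-1],.029)[:,:2]*1000; print(cv2.minAreaRect(q.astype(np.float32)))
b=near&(H>105)&(H<130)&(S>100); print('mat z',np.median(z[b]))
rod=near&(S<110)&(z>.016)&(z<.026)&(V>60); q=wray(s,np.argwhere(rod)[:,::-1],.022)[:,:2]*1000
f=cv2.fitLine(q.astype(np.float32),cv2.DIST_HUBER,0,.01,.01).ravel(); f=f if f[1]>0 else f*np.array([-1,-1,1,1]); t=(q-f[2:])@f[:2]
print('rod',rod.sum(),np.median(z[rod]),f,'ends',f[2:]+f[:2]*t.min(),f[2:]+f[:2]*t.max(),'ang',np.degrees(np.arctan2(f[1],f[0])))
E
python3 m3.py
```

```text
[ 0.49181212 -0.27823611  0.19942911] 100.72127096441854
orange 924 0.02940856543835932
((507.7582702636719, -358.4876708984375), (25.286243438720703, 90.41227722167969), 10.743195533752441)
mat z 0.0037022875482657924
rod 1246 0.021718286027162248 [-1.86254516e-01  9.82501507e-01  4.89144928e+02 -2.60185913e+02] ends [ 511.74888651 -379.42287854] [ 479.44982791 -209.0437952 ] ang 100.7342824566661
```

View pics/w2.png

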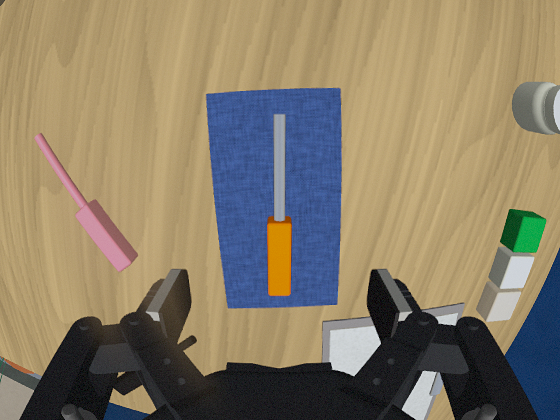

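The wrist view over the mat shows the orange handle at (280,257), the rod up to (280,115), and the fingers straddling the tool's axis. The heights match the text: handle 29 mm, rod top 22 mm, mat 4 mm.

```bash
python3 -c "
from h import *
plan([.5042,-.344,.06],100.7,4)"
```

```text
yaw 0.02 shift [-6.69 -0.   13.94] per row [-1.673e+00 -1.000e-03  3.486e+00] q [-0.66  0.31 -0.04  1.23  0.    0.73]
```

apply_moves([
  {"yaw": 0,"slide": [-2.23,0,2.0],"claw": 1},
  {"yaw": 0,"slide": [-2.23,0,3.0],"claw": 1},
  {"yaw": 0,"slide": [-2.23,0,3.0],"claw": 1},
  {"yaw": 0,"slide": [0,0,3.0],"claw": 1},
  {"yaw": 0,"slide": [0,0,2.95],"claw": 1},
  {"yaw": 0,"slide": [0,0,2.5],"claw": 1},
  {"yaw": 0,"slide": [0,0,1.9],"claw": 1},
  {"yaw": 0,"slide": [0,0,0.9],"claw": 1},
  {"yaw": 0,"slide": [0,0,0],"claw": 1},
  {"yaw": 0,"slide": [0,0,0],"claw": 1},
])

```text
clock: 4.58
tcp_pos: [0.5055, -0.3444, 0.0086]
orientation: [0.637, 0.771, 0.0, 0.001]
ft_force: [1.0, 0.4, 0.4]
gripper_width: 0.997
gripper_force: 0.0
```

```bash
python3 -c "
from h import *
plan([.5042,-.344,.006],100.7,1)"
```

```text
yaw 0.12 shift [ 0.07 -0.12  0.26] per row [ 0.069 -0.124  0.265] q [-0.73  0.53 -0.2   0.84  0.    0.65]
```

apply_moves([
  {"yaw": 0,"slide": [0,-0.1,0.2],"claw": 1},
  {"yaw": 0,"slide": [0,0,0],"claw": -1},
  {"yaw": 0,"slide": [0,0,0],"claw": -1},
  {"yaw": 0,"slide": [0,0,0],"claw": -1},
  {"yaw": 0,"slide": [0,0,0],"claw": -1},
  {"yaw": 0,"slide": [0,0,0],"claw": -1},
  {"yaw": 0,"slide": [0,0,0],"claw": -1},
  {"yaw": 0,"slide": [0,0,0],"claw": -1},
  {"yaw": 0,"slide": [0,0,0],"claw": -1},
])

```text
clock: 5.7
tcp_pos: [0.5041, -0.3447, 0.0062]
orientation: [0.638, 0.77, 0.0, 0.0]
ft_force: [0.0, 0.1, 4.3]
gripper_width: 0.287
gripper_force: 60.0
```

```bash
python3 -c "
from h import *
st=r.read_state(); print(st['tcp_pos'],st['gripper_width'],st['gripper_force'],st['ft_force'],psi()[0])"
```

```text
[ 0.5041356  -0.34470901  0.00615102] 0.28699623542302144 60.044665932655334 [0.02836572 0.11803305 4.3387713 ] 100.78789603342032
```

apply_moves([
  {"yaw": 0,"slide": [0,0,-0.5],"claw": -1},
  {"yaw": 0,"slide": [0,0,-1.5],"claw": -1},
  {"yaw": 0,"slide": [0,0,-2.5],"claw": -1},
  {"yaw": 0,"slide": [0,0,-3.0],"claw": -1},
  {"yaw": 0,"slide": [0,0,-3.0],"claw": -1},
  {"yaw": 0,"slide": [0,0,-1.5],"claw": -1},
  {"yaw": 3,"slide": [0,0,0],"claw": -1},
  {"yaw": 4,"slide": [0,0,0],"claw": -1},
  {"yaw": 4,"slide": [0,0,0],"claw": -1},
  {"yaw": 1.7,"slide": [0,0,0],"claw": -1},
  {"yaw": 0,"slide": [0,0,0],"claw": -1},
])

```text
clock: 7.08
tcp_pos: [0.5037, -0.3443, 0.1256]
orientation: [0.719, 0.695, 0.0, -0.0]
ft_force: [-0.3, 0.1, -1.9]
gripper_width: 0.287
gripper_force: 59.4
```

```bash
python3 -c "
from h import *
plan([.5446,-.107,.11],88,7)"
```

```text
yaw 0.13 shift [23.86  3.26  1.56] per row [3.409 0.465 0.223] q [-0.73  0.43 -0.05  1.1   0.    0.87]
```

apply_moves([
  {"yaw": 0.1,"slide": [1.5,0.2,0.2],"claw": -1},
  {"yaw": 0,"slide": [3.0,0.4,0.2],"claw": -1},
  {"yaw": 0,"slide": [3.6,0.5,0.2],"claw": -1},
  {"yaw": 0,"slide": [3.9,0.55,0.25],"claw": -1},
  {"yaw": 0,"slide": [3.9,0.55,0.25],"claw": -1},
  {"yaw": 0,"slide": [3.6,0.5,0.2],"claw": -1},
  {"yaw": 0,"slide": [2.9,0.4,0.16],"claw": -1},
  {"yaw": 0,"slide": [1.4,0.16,0.1],"claw": -1},
  {"yaw": 0,"slide": [0,0,0],"claw": -1},
  {"yaw": 0,"slide": [0,0,0],"claw": -1},
])

```text
clock: 8.32
tcp_pos: [0.5448, -0.1085, 0.1103]
orientation: [0.72, 0.694, -0.0, 0.0]
ft_force: [0.3, -0.8, -0.9]
gripper_width: 0.295
gripper_force: 59.4
```

```bash
cat > m4.py <<'E'
import sys
from h import *
s=r.snapshot('wrist'); n=sys.argv[1]; save(s,n); pickle.dump(s,open(n+'.pkl','wb')); P=wcloud(s); st=r.read_state(); T=st['tcp_pos']; print(T,psi()[0])
boxtop(s)
H,S,V=cv2.split(cv2.cvtColor(s['color'],cv2.COLOR_RGB2HSV)); z=P[...,2]; zr=T[2]+.010
d=P-T; near=(np.abs(d[...,0])<.03)&(d[...,1]>.048)&(d[...,1]<.16)&(np.abs(z-zr)<.015)
q=P[near]*1000; m=q[np.abs(q[:,2]-np.median(q[:,2]))<6]; print('rod n',len(m),'top z',np.median(m[:,2]))
px=np.argwhere(near)[:,::-1]; w=wray(s,px,np.median(m[:,2])/1000)[:,:2]*1000
f=cv2.fitLine(w.astype(np.float32),cv2.DIST_HUBER,0,.01,.01).ravel(); f=f if f[1]>0 else f*np.array([-1,-1,1,1]); t=(w-f[2:])@f[:2]
tip=f[2:]+f[:2]*t.max(); print('rod',f,'ang',np.degrees(np.arctan2(f[1],f[0])),'tip',tip,'tip-T along',tip-T[:2]*1000)
for lo,hi in((50,75),(75,100),(100,125),(125,145)):
    k=(m[:,1]-T[1]*1000>lo)&(m[:,1]-T[1]*1000<hi); print(lo,'z max-ish',np.percentile(m[k][:,2],[50,90]) if k.any() else None)
E
python3 m4.py w3
```

```text
[ 0.54481577 -0.10870485  0.11033689] 87.92955089373409Traceback (most recent call last):
  File "m4.py", line 4, in <module>
    boxtop(s)
    ~~~~~~^^^
  File "h.py", line 32, in boxtop
    c=max(cv2.findContours(m,0,cv2.CHAIN_APPROX_NONE)[0],key=cv2.contourArea)[:,0]
      ~~~^^^^^^^^^^^^^^^^^^^^^^^^^^^^^^^^^^^^^^^^^^^^^^^^^^^^^^^^^^^^^^^^^^^^
ValueError: max() iterable argument is empty
```

View pics/w3.png

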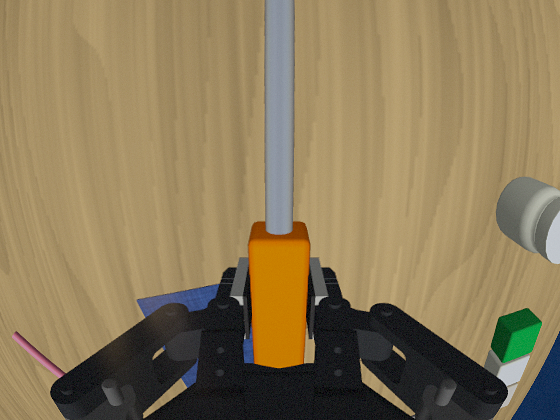

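The wrist view shows the handle gripped squarely at (280,290) with the rod running straight up the image. The box and tip are out of frame, so I'll check the tip with the fixed cameras.

```bash
cat > m5.py <<'E'
import sys
from h import *
st=r.read_state(); T=st['tcp_pos']; print(T,psi()[0])
s=pickle.load(open('w3.pkl','rb')); P=wcloud(s); d=P-T; near=(np.abs(d[...,0])<.02)&(d[...,1]>.045)&(d[...,1]<.16)&(np.abs(d[...,2])<.03)
q=P[near]*1000
for lo in range(45,130,15):
    k=np.abs(q[:,1]-T[1]*1000-lo)<4
    if k.sum()>5: print('wrist rod',lo,'x mid',(np.percentile(q[k][:,0],2)+np.percentile(q[k][:,0],98))/2,'ztop',np.percentile(q[k][:,2],95))
for n in ('top','scene'):
    s=r.snapshot(n); pickle.dump(s,open(n+sys.argv[1]+'.pkl','wb')); save(s,n+sys.argv[1]); P=cloud(s); d=P-T
    near=(np.abs(d[...,0])<.03)&(d[...,1]>.05)&(d[...,1]<.17)&(np.abs(d[...,2]-.01)<.02); q=P[near]*1000
    f=cv2.fitLine(q.astype(np.float32),cv2.DIST_HUBER,0,.01,.01).ravel(); f=f*np.sign(f[1]) if f[1]<0 else f
    if f[1]<0: pass
    u=f[:3]/np.sign(f[1]); t=(q-np.abs(f[3:])*np.sign(f[3:]))@u; c=q.mean(0); t=(q-c)@u
    print(n,len(q),'dir',u,'ang',np.degrees(np.arctan2(u[1],u[0])),'tip',c+u*np.percentile(t,99))
E
python3 m5.py 1
```

```text
[ 0.54481577 -0.10870485  0.11033689] 87.92955089373409
wrist rod 45 x mid 547.1586533092027 ztop 127.3335095794635
wrist rod 60 x mid 547.8393867934722 ztop 127.42917791922248
wrist rod 75 x mid 548.3183887160333 ztop 127.21324124404576
wrist rod 90 x mid 548.8564286015142 ztop 127.57017981589587
wrist rod 105 x mid 549.3383211340908 ztop 127.43854128328888
wrist rod 120 x mid 550.0415451602541 ztop 127.48892778368591
top 16 dir [-0.59049773  0.39175382  0.7055788 ] ang 146.4385 tip [544.78486129  28.55508675 130.30359333]
scene 83 dir [ 0.03359948  0.999429   -0.00358153] ang 88.07452 tip [550.46778217  27.67767419 124.7676839 ]
```

apply_moves([
  {"yaw": 0,"slide": [0,-0.16,1.0],"claw": -1},
  {"yaw": 0,"slide": [0,0,2.0],"claw": -1},
  {"yaw": 0,"slide": [0,0,2.5],"claw": -1},
  {"yaw": 0,"slide": [0,0,2.0],"claw": -1},
  {"yaw": 0,"slide": [0,0,1.2],"claw": -1},
  {"yaw": 0,"slide": [0,0,0.2],"claw": -1},
  {"yaw": 0,"slide": [0,0,0],"claw": -1},
  {"yaw": 0,"slide": [0,0,0],"claw": -1},
])

```text
clock: 9.48
tcp_pos: [0.5439, -0.1079, 0.0221]
orientation: [0.719, 0.695, 0.0, 0.001]
ft_force: [0.9, -0.2, -2.0]
gripper_width: 0.292
gripper_force: 59.4
```

```bash
python3 m5.py 2 | grep -v wrist; python3 - <<'E'
import cv2
a=cv2.imread('pics/top2.png')[175:255,165:285]; b=cv2.imread('pics/scene2.png')[205:305,245:365]
cv2.imwrite('pics/pre.png',cv2.hconcat([cv2.resize(a,(400,267),interpolation=2),cv2.resize(b,(320,267),interpolation=2)]))
E
```

```text
[ 0.54392081 -0.10794205  0.02212751] 87.99431503022426
top 10 dir [-0.82428503  0.38137895  0.4184546 ] ang 155.17104 tip [544.42826632  30.13867771  38.77989217]
scene 77 dir [ 0.03300636  0.999448   -0.00378921] ang 88.10851 tip [549.27232778  28.28403899  36.7327024 ]
```

View pics/pre.png

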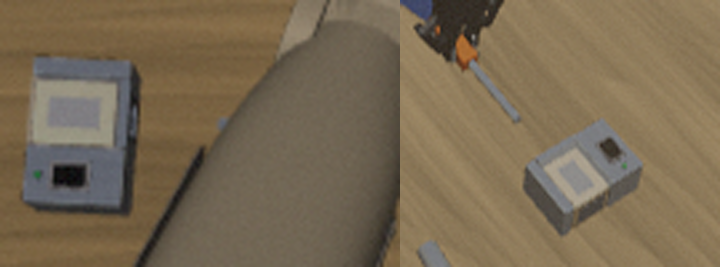

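The top crop has the arm hiding the tool. The scene crop shows the tip at about (518,120) in line with the rear of the box and 70 mm short of it. Extrapolated, the rod hits x ≈ 551.8, which matches the hole, so I'll insert.

apply_moves([
  {"yaw": 0,"slide": [1.0,0,0],"claw": -1},
  {"yaw": 0,"slide": [1.5,0,0],"claw": -1},
  {"yaw": 0,"slide": [1.5,0,0],"claw": -1},
  {"yaw": 0,"slide": [1.0,0,0],"claw": -1},
  {"yaw": 0,"slide": [1.0,0,0],"claw": -1},
  {"yaw": 0,"slide": [0.8,0,0],"claw": -1},
  {"yaw": 0,"slide": [0.8,0,0],"claw": -1},
  {"yaw": 0,"slide": [0,0,0],"claw": -1},
])

```text
clock: 10.58
tcp_pos: [0.5458, -0.0312, 0.0213]
orientation: [0.719, 0.695, 0.0, -0.0]
ft_force: [0.3, -0.1, -1.3]
gripper_width: 0.289
gripper_force: 59.4
```

```bash
python3 -c "
from h import *
print(r.read_state()['ft_force'], r.read_state()['tcp_pos'])
s=r.snapshot('wrist'); P=wcloud(s); pickle.dump(s,open('w4.pkl','wb'))
s=r.snapshot('scene'); b=cv2.resize(s['color'][210:310,250:370,::-1],(600,500),interpolation=2); cv2.imwrite('pics/ins.png',b)"
```

```text
[ 0.34356636 -0.12404635 -1.32002625] [ 0.54582104 -0.03124764  0.02125102]
```

View pics/ins.png

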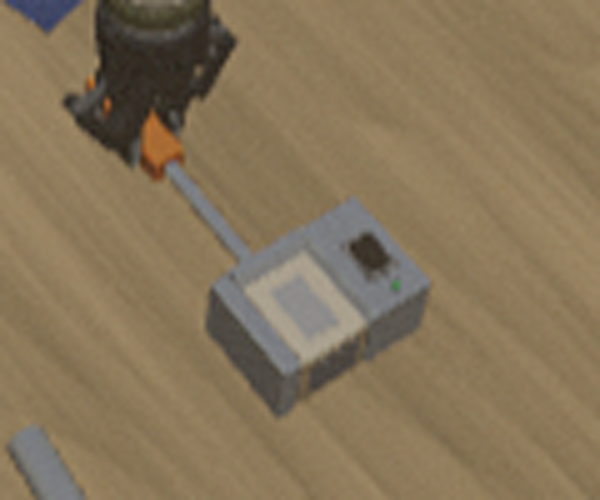

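The rod reaches the rear wall at (250,258) with no contact force and the tip 5 mm past the face, so it is in the hole. Next I'll push.

apply_moves([
  {"yaw": 0,"slide": [0.5,0,0],"claw": -1},
  {"yaw": 0,"slide": [0.5,0,0],"claw": -1},
  {"yaw": 0,"slide": [0.5,0,0],"claw": -1},
  {"yaw": 0,"slide": [0.5,0,0],"claw": -1},
  {"yaw": 0,"slide": [0.5,0,0],"claw": -1},
  {"yaw": 0,"slide": [0.5,0,0],"claw": -1},
])

```text
clock: 11.42
tcp_pos: [0.5472, -0.0049, 0.0217]
orientation: [0.72, 0.694, -0.002, 0.002]
ft_force: [-2.0, -10.9, 1.2]
gripper_width: 0.292
gripper_force: 59.7
```

```bash
python3 -c "
from h import *
plan([.5486,.055,.0215],88,1); print(r.read_state()['wrist_torque'])"
```

```text
yaw -0.13 shift [ 5.99 -0.07  0.02] per row [ 5.987 -0.066  0.022] q [-0.15  0.41 -0.36  0.8  -0.01  1.46]
[-2.16927504  0.272667    0.13043318]
```

apply_moves([
  {"yaw": 0,"slide": [0.5,0,0],"claw": -1},
  {"yaw": 0,"slide": [0.5,0,0],"claw": -1},
  {"yaw": 0,"slide": [0.5,0,0],"claw": -1},
  {"yaw": 0,"slide": [0.5,0,0],"claw": -1},
  {"yaw": 0,"slide": [0.5,0,0],"claw": -1},
  {"yaw": 0,"slide": [0.5,0,0],"claw": -1},
  {"yaw": 0,"slide": [0.5,0,0],"claw": -1},
  {"yaw": 0,"slide": [0.5,0,0],"claw": -1},
  {"yaw": 0,"slide": [0.5,0,0],"claw": -1},
  {"yaw": 0,"slide": [0.5,0,0],"claw": -1},
  {"yaw": 0,"slide": [0.4,0,0],"claw": -1},
  {"yaw": 0,"slide": [0.2,0,0],"claw": -1},
  {"yaw": 0,"slide": [0,0,0],"claw": -1},
])

```text
clock: 13.05
tcp_pos: [0.5486, 0.0547, 0.0212]
orientation: [0.719, 0.695, 0.0, -0.0]
ft_force: [0.6, -0.4, -0.7]
gripper_width: 0.291
gripper_force: 59.4
```

```bash
cat > m6.py <<'E'
from h import *
import sys
print(r.read_state()['tcp_pos'],r.read_state()['ft_force'])
e=np.array([.035,.9994]); g=np.array([-e[1],e[0]]); O=np.array([552.5,148.5])
for n in ('scene','top'):
    s=r.snapshot(n); save(s,n+sys.argv[1]); P=cloud(s)*1000; d=(P[...,:2]-O); x=d@e; y=d@g
    b=(P[...,2]>45)&(P[...,2]<72)&(np.abs(y)<100)&(x>-60)&(x<44)&(s['z_map']>0)
    i=(P[...,2]>49)&(P[...,2]<63)&(np.abs(y)<45)&(x>41)&(x<140)&(s['z_map']>0)
    for nm,m in (('box',b&(P[...,2]>60)),('insert',i)):
        q=np.c_[x[m],y[m]].astype(np.float32); print(n,nm,len(q),cv2.minAreaRect(q) if len(q)>4 else '', np.percentile(q[:,0],[1,99]) if len(q) else '', np.median(P[m][:,2]) if len(q) else '')
E
python3 m6.py 3; python3 -c "
import cv2
b=cv2.imread('pics/scene3.png')[215:315,250:370]; cv2.imwrite('pics/out.png',cv2.resize(b,(600,500),interpolation=2))"
```

```text
[0.54862636 0.05469519 0.02123362] [ 0.62792167 -0.39928412 -0.69616844]
scene box 782 ((-4.911800384521484, 17.644886016845703), (126.03609466552734, 87.59827423095703), 89.63787078857422) [-46.20033455  36.86866447] 66.6557849353745
scene insert 341 ((78.64199829101562, 2.648355484008789), (56.85565185546875, 70.37013244628906), 89.88768768310547) [ 43.88873444 112.72159424] 57.2228365755667
top box 0   
top insert 337 ((83.90934753417969, 2.3248653411865234), (62.01662826538086, 55.92195129394531), 1.6334317922592163) [ 56.03724136 114.43499359] 57.224067600189166
```

View pics/out.png

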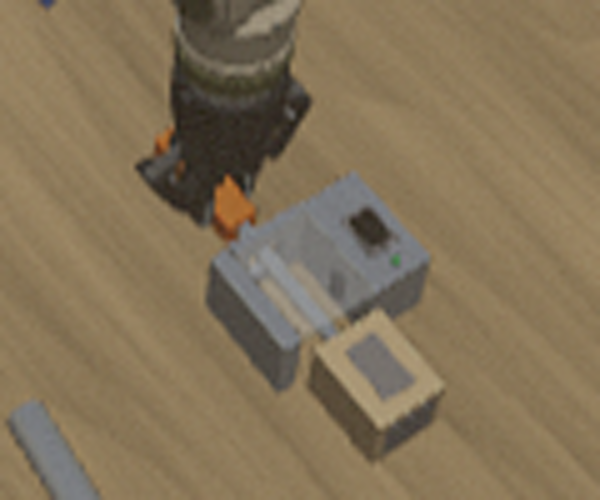

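The insert is fully out and upright, centred at about (378,375) in the crop. That is 80 mm along the box axis with its front on the clear desk. Now I'll withdraw the rod.

apply_moves([
  {"yaw": 0,"slide": [-0.6,0,0],"claw": -1},
  {"yaw": 0,"slide": [-1.2,0,0],"claw": -1},
  {"yaw": 0,"slide": [-1.5,0,0],"claw": -1},
  {"yaw": 0,"slide": [-1.5,0,0],"claw": -1},
  {"yaw": 0,"slide": [-1.5,0,0],"claw": -1},
  {"yaw": 0,"slide": [-1.5,0,0],"claw": -1},
  {"yaw": 0,"slide": [-1.5,0,0],"claw": -1},
  {"yaw": 0,"slide": [-1.5,0,0],"claw": -1},
  {"yaw": 0,"slide": [-1.5,0,0],"claw": -1},
  {"yaw": 0,"slide": [-1.2,0,0],"claw": -1},
  {"yaw": 0,"slide": [-1.0,0,-0.5],"claw": -1},
  {"yaw": 0,"slide": [-0.5,0,-1.5],"claw": -1},
  {"yaw": 0,"slide": [0,0,-2.0],"claw": -1},
  {"yaw": 0,"slide": [0,0,-2.5],"claw": -1},
  {"yaw": 0,"slide": [0,0,-1.5],"claw": -1},
  {"yaw": 0,"slide": [0,0,0],"claw": -1},
])

```text
clock: 15.15
tcp_pos: [0.5448, -0.0959, 0.103]
orientation: [0.719, 0.695, 0.001, 0.001]
ft_force: [0.2, -0.2, -1.9]
gripper_width: 0.289
gripper_force: 59.4
```

```bash
python3 -c "
from h import *
plan([.5041,-.3447,.10],88,8); plan([.5041,-.3447,.0075],100.7,8)"; python3 m6.py 4 | grep scene
```

```text
yaw 0.01 shift [-25.   -3.2   0.3] per row [-3.125 -0.4    0.038] q [-0.32  0.34 -0.24  0.99  0.    1.29]
yaw -12.69 shift [-23.69  -8.62   9.55] per row [-2.961 -1.077  1.194] q [-0.32  0.34 -0.24  0.99  0.    1.29]
scene box 775 ((-5.177619934082031, 17.501815795898438), (126.41291809082031, 87.43791961669922), 89.8724365234375) [-46.96647354  36.98822212] 66.73985129292336
scene insert 348 ((78.27442932128906, 2.1617069244384766), (58.354366302490234, 72.14955139160156), 89.33930969238281) [ 43.5579813  113.09923355] 56.27260133656809
```

Insert unmoved. Now back to above the mat, then turn and lower.

apply_moves([
  {"yaw": 0,"slide": [-1.5,-0.2,0],"claw": -1},
  {"yaw": 0,"slide": [-3.0,-0.4,0],"claw": -1},
  {"yaw": 0,"slide": [-4.0,-0.5,0],"claw": -1},
  {"yaw": 0,"slide": [-4.0,-0.5,0],"claw": -1},
  {"yaw": 0,"slide": [-4.0,-0.5,0],"claw": -1},
  {"yaw": 0,"slide": [-4.0,-0.5,0],"claw": -1},
  {"yaw": 0,"slide": [-3.0,-0.4,0],"claw": -1},
  {"yaw": 0,"slide": [-1.5,-0.2,0],"claw": -1},
  {"yaw": -3,"slide": [0,0,0],"claw": -1},
  {"yaw": -4,"slide": [0,0,0],"claw": -1},
  {"yaw": -4,"slide": [0,0,0],"claw": -1},
  {"yaw": -1.7,"slide": [0,0,0],"claw": -1},
  {"yaw": 0,"slide": [0,0,2.0],"claw": -1},
  {"yaw": 0,"slide": [0,0,2.5],"claw": -1},
  {"yaw": 0,"slide": [0,0,2.0],"claw": -1},
  {"yaw": 0,"slide": [0,0,0.5],"claw": -1},
  {"yaw": 0,"slide": [0,0,0],"claw": -1},
])

```text
clock: 17.38
tcp_pos: [0.5028, -0.3442, 0.0312]
orientation: [0.638, 0.77, 0.0, -0.0]
ft_force: [0.9, -0.0, -0.8]
gripper_width: 0.292
gripper_force: 59.5
```

```bash
python3 -c "
from h import *
plan([.5041,-.3447,.0065],100.7,4)"
```

```text
yaw -0.0 shift [-0.07  0.12  2.47] per row [-0.017  0.03   0.618] q [-0.73  0.51 -0.18  0.89  0.    0.65]
```

apply_moves([
  {"yaw": 0,"slide": [0,0.1,0.9],"claw": -1},
  {"yaw": 0,"slide": [0,0,0.7],"claw": -1},
  {"yaw": 0,"slide": [0,0,0.4],"claw": -1},
  {"yaw": 0,"slide": [0,0,0.3],"claw": -1},
  {"yaw": 0,"slide": [0,0,0.1],"claw": -1},
  {"yaw": 0,"slide": [0,0,0],"claw": -1},
  {"yaw": 0,"slide": [0,0,0],"claw": -1},
])

```text
clock: 18.25
tcp_pos: [0.504, -0.3443, 0.0074]
orientation: [0.638, 0.77, 0.0, 0.0]
ft_force: [0.4, 0.1, -2.0]
gripper_width: 0.289
gripper_force: 59.4
```

apply_moves([
  {"yaw": 0,"slide": [0,0,0.1],"claw": -1},
  {"yaw": 0,"slide": [0,0,0],"claw": -1},
])

```text
clock: 18.5
tcp_pos: [0.5038, -0.3442, 0.0063]
orientation: [0.638, 0.77, 0.0, -0.0]
ft_force: [0.2, 0.3, -2.1]
gripper_width: 0.288
gripper_force: 59.5
```

apply_moves([
  {"yaw": 0,"slide": [0,0,0.08],"claw": -1},
  {"yaw": 0,"slide": [0,0,0],"claw": -1},
])

```text
clock: 18.75
tcp_pos: [0.5038, -0.3442, 0.0062]
orientation: [0.638, 0.77, -0.0, 0.0]
ft_force: [-2.9, 1.2, 5.9]
gripper_width: 0.291
gripper_force: 60.3
```

Contact with the mat. Release and retreat.

apply_moves([
  {"yaw": 0,"slide": [0,0,0],"claw": -0.2},
  {"yaw": 0,"slide": [0,0,0],"claw": 0.2},
  {"yaw": 0,"slide": [0,0,0],"claw": 0.6},
  {"yaw": 0,"slide": [0,0,0],"claw": 1},
  {"yaw": 0,"slide": [0,0,0],"claw": 1},
  {"yaw": 0,"slide": [0,0,0],"claw": 1},
  {"yaw": 0,"slide": [0,0,0],"claw": 1},
  {"yaw": 0,"slide": [0,0,-1.0],"claw": 1},
  {"yaw": 0,"slide": [0,0,-2.5],"claw": 1},
  {"yaw": 0,"slide": [0,0,-4],"claw": 1},
  {"yaw": 0,"slide": [0,0,-5],"claw": 1},
  {"yaw": 0,"slide": [0,0,-4],"claw": 1},
  {"yaw": 0,"slide": [-1,0,-2.5],"claw": 1},
  {"yaw": 0,"slide": [0,0,0],"claw": 1},
])

```text
clock: 20.5
tcp_pos: [0.507, -0.3556, 0.1988]
orientation: [0.638, 0.77, -0.0, 0.003]
ft_force: [0.1, 0.5, 0.3]
gripper_width: 1.0
gripper_force: 0.0
```

```bash
sed 's/w2/w9/g' m3.py > m7.py; python3 m7.py; python3 m6.py 9 | grep scene; python3 -c "
import cv2
cv2.imwrite('pics/end.png',cv2.hconcat([cv2.resize(cv2.imread('pics/scene9.png'),(400,300)),cv2.resize(cv2.imread('pics/w9.png'),(400,300))]))"
```

```text
[ 0.50611406 -0.35458642  0.19667526] 100.67456388769611
orange 521 0.029125370973711706
((507.8368225097656, -359.40557861328125), (24.9101505279541, 88.47726440429688), 10.425549507141113)
mat z 0.00371141544137088
rod 1387 0.021710569310289696 [-1.84250489e-01  9.82879341e-01  4.89490601e+02 -2.62685699e+02] ends [ 508.57154135 -364.47247134] [ 479.33585158 -208.51546052] ang 100.61743719198226
scene box 777 ((-4.6349639892578125, 17.11595916748047), (126.6224594116211, 88.0159683227539), 88.08705139160156) [-46.4173085   37.23366501] 66.55124923842925
scene insert 349 ((78.41761779785156, 3.2497291564941406), (72.96503448486328, 58.696014404296875), 0.33964622020721436) [ 43.59971954 113.87008026] 56.45263296656822
```

View pics/end.png

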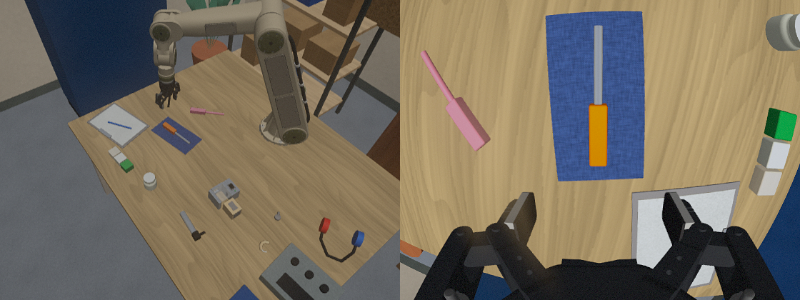

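The tool lies flat on its mat at (597,95), back in its original pose. The insert stands just in front of the mouth at (232,208), and the other things are where they were. Handing in.

```bash
python3 -c "
from h import *
print(r.finish_job())"
```

```text
the job is handed in; nothing more can be done
None
```

I pushed the insert fully out; it stands upright, centred about 80 mm along the box axis (over 74 needed), the push tool is back flat on its blue mat, and the job was handed in at about 21 s.

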